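# Stop the cut-off saw, open its ratchet vise and reset the stop

### The arm

A 7-joint arm with a two-finger parallel gripper is mounted at the origin on the work surface. World frame = base frame: x ahead of the robot, y to its left, z up, the work surface at z = 0. Lengths are in m, angles in rad, forces in N, time in s.
With the tool pointing down it reaches from about 0.4 to 0.85 m from the base axis. Payload 10.4 kg.
Tool frame: the origin (TCP) lies between the finger pads; the fingertips stand 22 mm ahead of it and the grasp point (between the pads) lies 3 mm ahead of it (r.nose_length is the distance from the TCP to the fingertips, in m); z points along the fingers, y is the line along which they close (so a half turn about z gives the same grasp; the last joint's range is limited). The gripper opens to 87 mm and grips with 3 to 60 N. Pads are 19 mm wide; open, the fingers measure 117 mm over their backs; the gripper's body (75 mm by 190 mm) begins 51 mm behind the grasp point.
Start: joints at [-1.326, 0.332, -0.065, 1.46, 0.022, 1.35, -0.088], TCP at [0.165, 0.603, 0.221] pointing down, gripper open.
Joint ranges: [-2.6, 2.6], [-0.5, 2.12], [-1.47, 1.34], [0.16, 2.42], [-1.27, 4.41], [0.06, 2.06], [-2.6, 2.6]. Speed limits (rad/s): [2.22, 2.22, 2.79, 2.79, 3.14, 3.14, 3.14].

### API

Orientations are given as a unit quaternion [x, y, z, w].
In Python, from bench import readout, cams, r gives the robot as it stands. The module is installed in compiled form; this text tells all that it offers.
- The arm moves only by the tool step_arm, never from a script. Its argument "deltas" is a list that holds one entry, the list of rows, each a list of 7 numbers: the turn, a rotation vector about the tool's x, y, z in rad, then the shift along the tool's x, y, z in m, then the opening in per cent of the stroke, from 0 (shut) to 100 (fully open). A call has 1 to 20 rows; each row is the pose to reach, as a shift and turn from the pose commanded when the call began, along the tool's axes at that moment; what a row does not reach only later rows make up. A row lasts 1/8 s, in which the tool goes at most 62.5 mm and 10.7 degrees, less where a joint would pass 70% of its speed; a pose out of reach is approached as far as the arm can. A call with a gripper value outside its range is refused whole. The fingers move at their own pace and stop on an object; "squeeze" is the grip in N (left out, the last holds). Time passes only in rows, so rows that repeat a pose let the fingers close. It gives the time, the measured TCP pose, the force, the opening and the grip force at its end, in the units of the state.
- readout.read_state(): the state, without advancing time (a new reading comes with each control period).
- cams.camera(name): name is "scene" or "top" or "wrist"; returns a dict with "img" (480x640x3 uint8, red, green, blue), "fx", "fy", "cx", "cy" (pixels), "origin" and "rotation" of the camera in the world; the wrist camera has in their place "T_tool_cam" (4x4, takes a point from camera to tool coordinates, whose origin is the TCP and whose axes are the flange's). Camera axes: x right, y up, looking along -z (the intrinsics and any distortion apply to the point x, -y, -z); pixel columns grow to the right and rows downward; lengths in m; the calibration is good to about 2 mm. A picture is of the moment at which its call begins: read the wrist's pose just before it. There is no depth.
- r.close_job(): hands the job in; it is judged then, once.
The state is a dict: "time": time; "joint_positions": joint angles; "joint_vel": joint speeds; "joint_torque": joint torques, N m; "ee_pos": TCP position; "eef_rot": TCP orientation; "ft_force": force on the tool from outside, world axes, zero at the start; "torque": the same for the moment, N m; "width": finger opening in m; "grip_force": force on a finger pad.
Only numpy, scipy, OpenCV 4.12 (cv2) and the standard library are available. Lean on these libraries where they do the work, as an engineer would, in place of code of your own. Each camera call takes 0.05 s, during which the arm holds its last target. There are 200 camera calls.

### The job

Open the vise of the bench cut-off saw with the saw stopped: first push the stop mushroom on the sloped switch box in until it latches, firmly but without ramming it, and let go of it; then swing the vise pawl by its thumb lever up and over to the front so that it lies clear of the teeth, and draw the toothed vise bar all the way back by its knob. Last, twist the mushroom clockwise so that it springs back out, ready for the next cut. Leave the copper tube lying on the saw bed and the loose row of fittings where they are.

Things in the scene. Friction and masses are not known exactly. Their poses are not given: they have to be found in the camera images.
- station: grey wedge-shaped switch box of the saw, fixed on the bench, 100 mm deep (x), 150 mm wide (y) on a 116 x 166 x 6 mm foot; its panel slopes 30 degrees down to its front (-x), rising from 45 mm high at the front edge to 103 mm at the back; origin under its centre, z up, front to -x. The stop mushroom stands on the panel at y = +30 mm, a small flush start button (29 mm ring, 7 mm high, does not move) at y = -38 mm.
- mushroom: the stop: black round mushroom head, 40 mm across, 21 mm thick, slightly domed, with two raised clockwise arrows, on an 18 mm stem; origin at the middle of its crown, z axis straight out of the sloped panel (30 degrees from vertical). The crown stands 36 mm off the panel when out and about 29 mm when latched in; the side that can be gripped runs from 5 to 18 mm below the crown; a collar 29 mm across, 10 mm high, and a flat 60 mm ring surround the stem.
- stop_press (a joint): how far the mushroom is pushed in along its axis, m: 0 out, 0.009 against its end stop. The spring takes 4 N at first and up to about 9 N as the inner latch rides over, some 6 mm in; by 0.008 the latch has snapped in, and let go the head stays in at about 0.0065. Only turning frees it; pulling does not. Bearing on it with more than 60 N when it is against its end stop is ramming.
- stop_turn (a joint): turn of the mushroom about its axis, rad, growing clockwise as seen looking onto the crown: 0 at rest, 0.85 at the end. A light spring (up to 0.06 N m) turns it back to 0 when let go. Turned 0.6 or more (about 35 degrees) while latched in, it is freed and its spring pushes it out by 7 mm (a tight grip can hold it in until the grip opens).
- saw: small bench cut-off saw, fixed: base casting 320 x 170 mm, bed 40 mm high, two fence plates to 78 mm, head with a 150 mm blade raised and leaning back over the rear, up to about 325 mm high and no further forward than x = -10 mm; origin under the base on the vise's centre line, z up, front to -x, vise bar along x at y = 0. The base's front edge is at x = -150 mm.
- vise_pawl (a joint): swing of the pawl about its pin, rad: 0 with its nose in the teeth, growing as the nose lifts and the thumb lever swings over to the front (-x of the saw), 1.40 lying against its stop. It is free and unsprung: below about 0.4 it falls back into the teeth, beyond about 0.55 it falls over to the front and stays. The pin runs across the bar, at x = -140 mm, z = 78 mm of the saw.
- pawl_lever (a point): grip point on the pawl's upright thumb lever, 38 mm from the pin's axis and 10 mm below the lever's tip. The lever is flat steel, 14 mm wide across the bar (saw y), 6 mm thick along it, 48 mm long from the pin; when the pawl is down it stands straight up between two cheeks that reach 88 mm high, 31 mm wide over all, from x = -150 to -114 mm of the saw.
- vise_bar (a joint): how far the vise bar is drawn out to the front (-x of the saw), m: 0 with the jaw on the tube, 0.075 fully back. It slides with about 3.5 N of friction. With the pawl down it can only move back 1.5 mm; with the bar pulled against it the pawl is hard to lift.
- bar_knob (a point): centre of the black pull knob at the front end of the vise bar: a cylinder along the bar, 28 mm across, 35 mm long, 59 mm above the bench, at x = -207 mm of the saw when the vise is closed; the bar behind it is 12 mm wide, its top teeth 71 mm high.
- tube_center (a point): middle of the loose copper tube, 22 mm across, 150 mm long, 90 g, that lies across the bed between the vise jaw and the fence
- copper_tee: bystander: copper tee, 62 mm long, 28 mm high; origin underneath
- tbolt_clamp: bystander: steel T-bolt clamp lying flat, 64 mm band, 19 mm high, the bolt at one side; origin underneath
- drain_plug: bystander: plastic drain plug, 48 mm flange, 30 mm high; origin underneath
- compression_nut: bystander: hexagonal chrome compression nut, 33 mm across, 21 mm high; origin underneath

How it is judged:
On the way, in this order (a step that is already met when the one before it is completed fails the run):
1. the stop mushroom is pushed in, latched, and let go (value of joint stop_press above 0.005 m and contact force between anything else and mushroom below 0.5 N), for 0.3 s.
2. with the stop latched in, the pawl is swung over clear of the teeth (value of joint stop_press above 0.005 m and value of joint vise_pawl above 0.9 rad), for 0.2 s.
3. with the stop still latched in, the vise bar is drawn all the way back (all of step 2 and value of joint vise_bar above 0.062 m), for 0.2 s.
At the end, for the whole second after the job is handed in: The mushroom is out again (within 1.5 mm) and turned back to rest (within 0.1 rad), the vise bar is drawn back at least 62 of its 75 mm, the pawl lies over to the front (beyond 0.9 rad), and the tube still lies on the saw bed (value of joint stop_press below 0.0015 m and value of joint stop_turn below 0.1 rad and value of joint vise_bar above 0.062 m and value of joint vise_pawl above 0.9 rad and x of tube_center in the frame of saw between -0.085 and 0.035 m and y of tube_center in the frame of saw between -0.06 and 0.06 m and z of tube_center in the frame of saw between 0.046 and 0.056 m); the robot touches nothing.
It fails at once if the mushroom is rammed: more than 60 N on it when it is against its end stop (value of joint stop_press above 0.0088 m and contact force between anything else and mushroom above 60 N).
It fails at once if a fitting of the loose row is moved by more than 25 mm (distance of any of copper_tee, tbolt_clamp, drain_plug, compression_nut from where it was at the start of the episode above 0.025 m).
It also fails if it takes over 72 s, if anything falls off the work surface, if the arm or the gripper's body presses on something with over 40 N, if the wrist force passes 120 N, or if a joint passes its speed limit or range.

## Working session

There is one attempt and no reset: what is moved stays moved. The work goes in short steps, Python scripts to look and compute and a tool call to move; the robot and the scene stay as the last step left them, time stands still between calls to the robot, and variables do not carry over. Pictures are saved under pics/ and viewed, at most 10 in all, crops included, and the job is handed in when it is done.

Besides the shell and the picture viewer there is one more tool, called after "Emit:" in YAML: its name, and indented under it one key for each argument. step_arm: Moves the arm, as the interface text tells. Its arguments: {"type":"object","properties":{"deltas":{"type":"array"},"squeeze":{"type":"number"}},"required":["deltas"]}

```bash
mkdir -p pics
python3 - <<'E'
from bench import readout,cams,r
import cv2
print(readout.read_state())
for n in ["scene","top"]:
    c=cams.camera(n); cv2.imwrite(f"pics/{n}0.png",c["img"][:,:,::-1]); print({k:v for k,v in c.items() if k!="img"})
c=cams.camera("wrist");print(c["T_tool_cam"],c["fx"])
E
```

```text
{'time': 0.0, 'joint_positions': array([-1.32562698,  0.33287248, -0.06470332,  1.46095038,  0.02164329,
        1.34987985, -0.08846983]), 'joint_vel': array([-7.16159426e-04,  4.87265818e-04, -7.53788837e-04, -3.18460845e-04,
       -8.07175958e-05,  9.09372661e-04, -2.15445360e-04]), 'joint_torque': array([-5.01090744e-04, -6.23260260e+01,  2.41011410e-02, -3.89901066e+01,
       -6.14614505e-02,  3.98683024e-02,  1.46172792e-04]), 'ee_pos': array([0.16527879, 0.60234929, 0.22004925]), 'eef_rot': array([ 1.33453299e-01,  9.91054851e-01, -7.05455594e-04, -4.14157974e-05]), 'ft_force': array([-0.53420133, -0.18329106, -0.43774953]), 'torque': array([-0.01968644,  0.00792301,  0.05123611]), 'grip_force': 0.0, 'width': 0.0868076178368143}
{'fx': 515.2643598150388, 'fy': 515.2643598150388, 'cx': 320.61152854914405, 'cy': 240.59152749710506, 'origin': array([ 1.13676593, -0.21168792,  0.77667345]), 'rotation': array([0.27724327, 0.20000675, 0.5616298 , 0.7534623 ])}
{'fx': 596.7168044128537, 'fy': 596.7168044128537, 'cx': 318.4798217475313, 'cy': 232.03273947900405, 'origin': array([ 0.41490323, -0.03692765,  1.40609529]), 'rotation': array([ 0.04833779, -0.0527563 , -0.70005809,  0.71049201])}
[[ 1.67208318e-04  9.58988641e-01  2.83444455e-01  7.83152840e-02]
 [ 9.99999985e-01 -1.48704984e-04 -8.67962827e-05 -4.23428594e-04]
 [-4.10870461e-05  2.83444465e-01 -9.58988651e-01 -1.62513976e-01]
 [ 0.00000000e+00  0.00000000e+00  0.00000000e+00  1.00000000e+00]] 368.7819204657683
```

View pics/scene0.png

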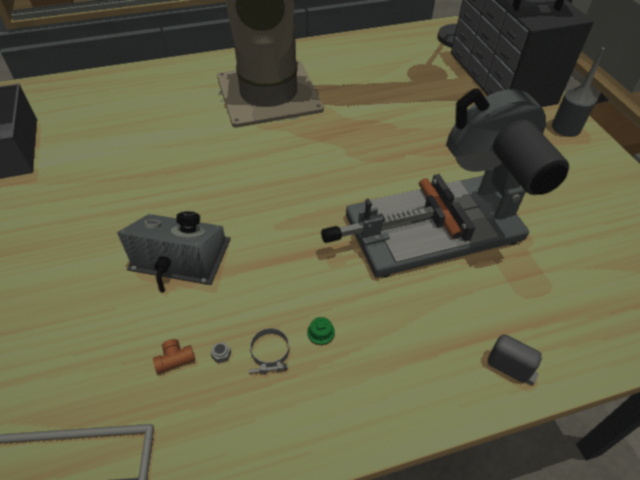

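View pics/top0.png

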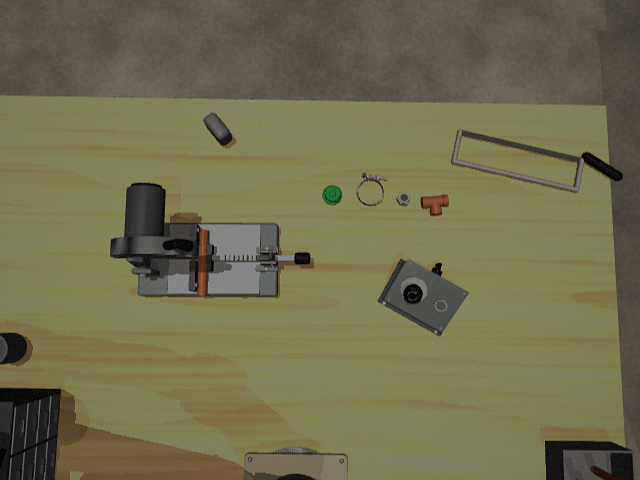

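The scene view shows the switch box, with the mushroom at (188,221), and the saw, with the knob at (332,234) and lever at (367,207). In the top view the mushroom is at (413,293), the start button at (441,306) and the knob at (302,258). The box front faces the robot, and the saw front points to -y.

Run:
```python
import cv2,numpy as np
t=cv2.imread("pics/top0.png");s=cv2.imread("pics/scene0.png")
def c(im,x,y,w,h): return cv2.resize(cv2.convertScaleAbs(im[y:y+h,x:x+w],alpha=1.6),(400,300),interpolation=cv2.INTER_CUBIC)
cv2.imwrite("pics/comp.png",np.vstack([np.hstack([c(t,370,250,112,84),c(t,190,220,128,96)]),np.hstack([c(s,110,200,128,96),c(s,310,170,160,120)])]))
```

```text
(no output)
```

View pics/comp.png

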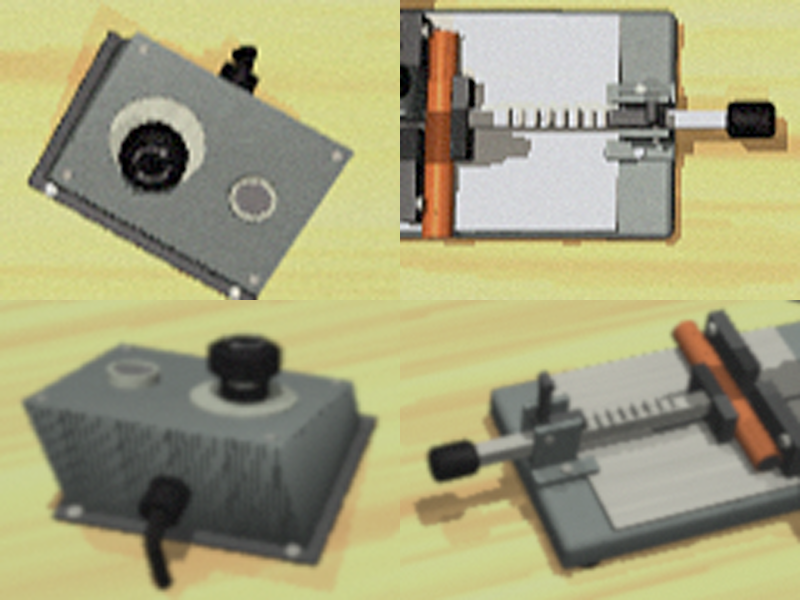

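```bash
cat > h.py <<'E'
import numpy as np,json
from scipy.spatial.transform import Rotation as R
C={'scene':(515.264,320.612,240.592,[1.13676593,-0.21168792,0.77667345],[0.27724327,0.20000675,0.5616298,0.7534623]),
'top':(596.717,318.48,232.033,[0.41490323,-0.03692765,1.40609529],[0.04833779,-0.0527563,-0.70005809,0.71049201])}
def ray(n,u,v):
    f,cx,cy,o,q=C[n]; d=R.from_quat(q).apply([(u-cx)/f,-(v-cy)/f,-1]); return np.array(o),d/np.linalg.norm(d)
def plane(n,u,v,z):
    o,d=ray(n,u,v); return o+d*(z-o[2])/d[2]
def tri(a,b):
    o1,d1=ray('top',*a);o2,d2=ray('scene',*b)
    t=np.linalg.lstsq(np.c_[d1,-d2],o2-o1,rcond=None)[0]; p,q=o1+t[0]*d1,o2+t[1]*d2
    return (p+q)/2,np.linalg.norm(p-q)
E
python3 - <<'E'
from h import *
np.set_printoptions(precision=4,suppress=True)
T1=lambda x,y:(370+x/3.571,250+y/3.571)
T2=lambda x,y:(190+(x-400)/3.125,220+y/3.125)
S1=lambda x,y:(110+x/3.125,200+(y-300)/3.125)
S2=lambda x,y:(310+(x-400)/2.5,170+(y-300)/2.5)
for n,a,b in [('crown',T1(153,156),S1(244,347)),('button',T1(254,199),S1(133,372)),('knob',T2(751,119),S2(454,460)),('tip',T2(655,105),S2(546,377))]:
    print(n,*tri(a,b))
print('crown105',plane('top',*T1(153,156),.1053),plane('scene',*S1(244,347),.1053))
print('button80',plane('top',*T1(254,199),.080),plane('scene',*S1(133,372),.080))
for n,u,z in [('back L',T1(113,35),.103),('back R',T1(352,152),.103),('foot screwL',T1(50,188),.006),('foot screw R',T1(235,292),.006)]: print(n,plane('top',*u,z))
for n,u,z in [('knob',T2(751,119),.059),('saw far',T2(672,12),.04),('saw near',T2(672,238),.04),('tooth',T2(515,118),.071),('tooth',T2(605,114),.071),('tube',T2(443,35),.051),('tube',T2(436,235),.051),('knob side L',T2(728,119),.06),('R',T2(776,119),.06)]: print(n,plane('top',*u,z))
for n,u,z in [('knob',S2(454,460),.059),('tipS',S2(546,377),.126),('jaw corner',S2(568,560),.04),('corner',S2(492,400),.04)]: print('scene',n,plane('scene',*u,z))
E
```

```text
crown [ 0.4705 -0.2513  0.0983] 0.0010981503521086883
button [ 0.4459 -0.318   0.0715] 0.0018573255372137051
knob [ 0.5496 -0.0069  0.0548] 0.0025475952570478814
tip [0.5515 0.0583 0.1254] 0.003305358921124011
crown105 [ 0.4702 -0.2507  0.1053] [ 0.4775 -0.2503  0.1053]
button80 [ 0.4457 -0.3172  0.08  ] [ 0.4545 -0.3158  0.08  ]
back L [ 0.544  -0.2271  0.103 ]
back R [ 0.4745 -0.3726  0.103 ]
foot screwL [ 0.4526 -0.1995  0.006 ]
foot screw R [ 0.3873 -0.3195  0.006 ]
knob [ 0.5489 -0.0082  0.059 ]
saw far [0.6295 0.0522 0.04  ]
saw near [0.4629 0.0482 0.04  ]
tooth [0.5458 0.161  0.071 ]
tooth [0.5497 0.0965 0.071 ]
tube [0.6081 0.2189 0.051 ]
tube [0.4621 0.2179 0.051 ]
knob side L [0.5485 0.0084 0.06  ]
R [ 0.549  -0.0263  0.06  ]
scene knob [ 0.5534 -0.0069  0.059 ]
scene tipS [0.5524 0.0597 0.126 ]
scene jaw corner [0.6498 0.0479 0.04  ]
scene corner [0.487 0.046 0.04 ]
```

```bash
cat >> h.py <<'E'
np.set_printoptions(precision=4,suppress=True)
def quat(z,x):   # tool axes -> rotation: z along fingers, x hint
    z=np.array(z,float)/np.linalg.norm(z); x=np.array(x,float); x-=z*(x@z); x/=np.linalg.norm(x)
    return R.from_matrix(np.c_[x,np.cross(z,x),z])
def stop_rot(psi=-29,spin=0):  # tool square to the panel
    p=np.radians(psi); f=np.array([np.cos(p),np.sin(p),0])
    return quat(.5*f-[0,0,.8660],-f)*R.from_rotvec([0,0,spin])
def delta(pos,rot,p0=None,r0=None):
    from bench import readout
    s=readout.read_state(); p0=s['ee_pos'] if p0 is None else p0; r0=R.from_quat(s['eef_rot']) if r0 is None else r0
    return np.r_[(r0.inv()*rot).as_rotvec(), r0.inv().apply(np.array(pos)-p0)]
E
python3 - <<'E'
from h import *
from bench import readout
n=-stop_rot().as_matrix()[:,2]
c=np.array([.473,-.251,.103])
print(delta([.40,.25,.40],R.from_quat(readout.read_state()['eef_rot'])))
print(c+n*.11, delta(c+n*.11,stop_rot()))
E
```

```text
[ 0.      0.      0.     -0.3196 -0.278  -0.1794]
[ 0.4249 -0.2243  0.1983] [ 0.0614 -0.5209  0.2332 -0.4691 -0.7286  0.0228]
```

Emit:
step_arm:
  deltas:
    - [[0,0,0,-0.05,-0.03,-0.06,100],[0,0,0,-0.1,-0.06,-0.12,100],[0,0,0,-0.15,-0.1,-0.18,100],[0,0,0,-0.2,-0.14,-0.18,100],[0,0,0,-0.25,-0.19,-0.18,50],[0,0,0,-0.29,-0.24,-0.18,50],[0.01,-0.1,0.04,-0.32,-0.29,-0.18,20],[0.02,-0.2,0.08,-0.35,-0.35,-0.18,0],[0.03,-0.3,0.12,-0.38,-0.41,-0.18,0],[0.04,-0.4,0.16,-0.41,-0.47,-0.15,0],[0.06,-0.52,0.2,-0.43,-0.53,-0.12,0],[0.06,-0.52,0.23,-0.45,-0.59,-0.09,0],[0.06,-0.52,0.23,-0.46,-0.65,-0.06,0],[0.06,-0.52,0.23,-0.47,-0.7,-0.02,0],[0.06,-0.52,0.23,-0.47,-0.729,0.02,0],[0.06,-0.52,0.23,-0.47,-0.729,0.02,0],[0.06,-0.52,0.23,-0.47,-0.729,0.02,0],[0.06,-0.52,0.23,-0.47,-0.729,0.02,0],[0.06,-0.52,0.23,-0.47,-0.729,0.02,0]]

```text
time: 2.52
ee_pos: [0.4246, -0.2255, 0.1996]
eef_rot: [0.242, 0.936, -0.064, 0.249]
ft_force: [-0.2, 1.3, -0.4]
width: 0.0004
grip_force: 0.0
```

Run:
```python
from h import *
from bench import readout,cams
import cv2
s=readout.read_state();c=cams.camera("wrist");cv2.imwrite("pics/w1.png",c["img"][:,:,::-1])
np.savez("w1.npz",p=s['ee_pos'],q=s['eef_rot'])
print(s['time'],s['ee_pos'],s['ft_force'],s['width'],R.from_quat(s['eef_rot']).as_matrix()[:,2],c['fx'],c['fy'],c['cx'],c['cy'])
```

```text
2.525 [ 0.4246 -0.2255  0.1996] [-0.2084  1.2511 -0.4141] 0.0004482094541170966 [ 0.4353 -0.2394 -0.8678] 368.7819204657683 368.7819204657683 318.3524270988428 235.78621868465845
```

View pics/w1.png

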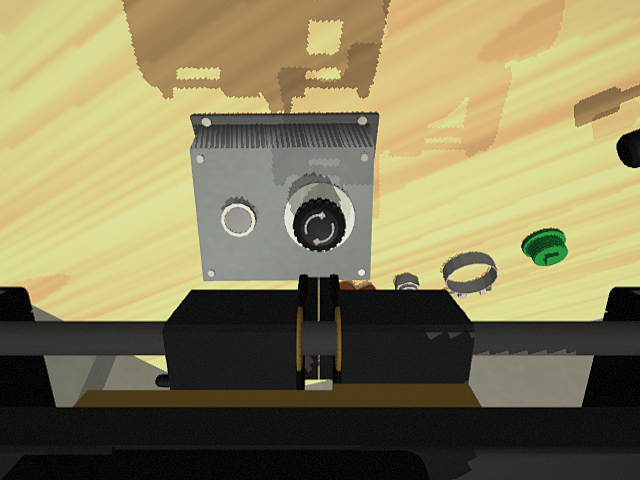

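The wrist view shows the crown centred at (319,226), the start button at (238,219) and panel screws at (200,158), (364,157), (370,272) and (211,273). The box is well aligned with the tool.

```bash
cat >> h.py <<'E'
Ttc=np.array([[0,.95899,.28344,.0783],[1,0,0,-.0004],[0,.28344,-.95899,-.1625],[0,0,0,1]])
def wray(f,u,v):
    d=np.load(f); r=R.from_quat(d['q']); T=np.eye(4);T[:3,:3]=r.as_matrix();T[:3,3]=d['p'];T=T@Ttc
    k=T[:3,:3]@np.array([(u-318.352)/368.78,-(v-235.786)/368.78,-1]); return T[:3,3],k/np.linalg.norm(k)
def meet(*rays):
    A=sum(np.eye(3)-np.outer(d,d) for o,d in rays); b=sum((np.eye(3)-np.outer(d,d))@o for o,d in rays)
    p=np.linalg.solve(A,b); return p,[np.linalg.norm(np.cross(p-o,d)) for o,d in rays]
E
python3 - <<'E'
from h import *
import cv2
im=cv2.imread("pics/w1.png"); g=im.max(2)
m=((g<75)*255).astype(np.uint8); m[:180]=0;m[268:]=0;m[:,:285]=0;m[:,:0]=0;m[:,355:]=0
k=cv2.morphologyEx(m,cv2.MORPH_OPEN,np.ones((9,9)))
cs=cv2.findContours(k,0,1)[0]; c=max(cs,key=cv2.contourArea); print(cv2.fitEllipse(c),cv2.boundingRect(c))
W=lambda u,v:wray("w1.npz",u,v)
top=ray('top',412.8,293.7);sc=ray('scene',188.1,215.0)
print(meet(W(319,226),top),meet(W(319,226),top,sc))
o,d=W(319,226);print('z.105',o+d*(.105-o[2])/d[2])
print('btn',meet(W(238,219),ray('top',441.1,305.7)))
# panel screws on z planes: front .05? via plane 30deg, yaw check
S=[(200,158),(364,157),(370,272),(211,273)]
n=-stop_rot().as_matrix()[:,2]
c0=o+d*(.105-o[2])/d[2]-n*.036
P=[]
for u,v in S:
    a,e=W(u,v);P.append(a+e*((c0-a)@n)/(e@n))
P=np.array(P);print(P)
for i in range(4):
    e=P[(i+1)%4]-P[i]; print(np.linalg.norm(e),np.degrees(np.arctan2(e[1],e[0])))
E
```

```text
((317.2929992675781, 221.14297485351562), (43.06275939941406, 52.25857925415039), 69.0537109375) (294, 200, 51, 47)
(array([ 0.4706, -0.2512,  0.0986]), [np.float64(0.0004949177664071191), np.float64(0.0004949177664072387)]) (array([ 0.4706, -0.251 ,  0.0985]), [np.float64(0.0003134977408493609), np.float64(0.0006800936035316413), np.float64(0.0003756592101853605)])
z.105 [ 0.4651 -0.2476  0.105 ]
btn (array([ 0.4466, -0.316 ,  0.0796]), [np.float64(0.001475979856256046), np.float64(0.0014759798562559824)])
[[ 0.3984 -0.3205  0.0501]
 [ 0.4621 -0.2043  0.0498]
 [ 0.5418 -0.2385  0.0996]
 [ 0.4743 -0.3617  0.1   ]]
0.13250077448706035 61.289132242665744
0.1000199873964341 -23.208149566664048
0.14049474157990743 -118.69980793151493
0.0997170947708126 151.5033569099163
```

Run:
```python
from h import *
n=-stop_rot().as_matrix()[:,2]
p=np.array([.468,-.2493,.102]); print(delta(p+n*.034,stop_rot()))
```

```text
[ 0.0026 -0.0022  0.0013  0.0065 -0.0012  0.076 ]
```

Emit:
step_arm:
  deltas:
    - [[0,0,0,0.0065,-0.001,0.05,0],[0,0,0,0.0065,-0.001,0.07,0],[0,0,0,0.0065,-0.001,0.076,0],[0,0,0,0.0065,-0.001,0.076,0],[0,0,0,0.0065,-0.001,0.079,0],[0,0,0,0.0065,-0.001,0.081,0],[0,0,0,0.0065,-0.001,0.083,0],[0,0,0,0.0065,-0.001,0.083,0]]

```text
time: 3.58
ee_pos: [0.4566, -0.2427, 0.1256]
eef_rot: [0.241, 0.936, -0.064, 0.25]
ft_force: [0.2, 0.2, 0.5]
width: 0.0004
grip_force: 0.0
```

Emit:
step_arm:
  deltas:
    - [[0,0,0,0,0,0.002,0],[0,0,0,0,0,0.004,0],[0,0,0,0,0,0.005,0],[0,0,0,0,0,0.005,0]]

```text
time: 4.08
ee_pos: [0.4588, -0.2439, 0.1212]
eef_rot: [0.241, 0.936, -0.064, 0.25]
ft_force: [-0.0, 0.0, 0.3]
width: 0.0007
grip_force: 0.0
```

Emit:
step_arm:
  deltas:
    - [[0,0,0,0,0,0.001,0],[0,0,0,0,0,0.002,0],[0,0,0,0,0,0.003,0],[0,0,0,0,0,0.003,0]]

```text
time: 4.58
ee_pos: [0.4601, -0.2446, 0.1186]
eef_rot: [0.24, 0.936, -0.064, 0.25]
ft_force: [-0.0, 0.2, 0.5]
width: 0.0003
grip_force: 0.0
```

Emit:
step_arm:
  deltas:
    - [[0,0,0,0,0,0.001,0],[0,0,0,0,0,0.002,0],[0,0,0,0,0,0.003,0],[0,0,0,0,0,0.003,0]]

```text
time: 5.08
ee_pos: [0.4614, -0.2453, 0.116]
eef_rot: [0.241, 0.936, -0.064, 0.25]
ft_force: [0.1, 0.5, 0.7]
width: 0.0007
grip_force: 0.0
```

Emit:
step_arm:
  deltas:
    - [[0,0,0,0,0,0.001,0],[0,0,0,0,0,0.002,0],[0,0,0,0,0,0.003,0],[0,0,0,0,0,0.003,0]]

```text
time: 5.58
ee_pos: [0.4627, -0.246, 0.1134]
eef_rot: [0.241, 0.936, -0.064, 0.25]
ft_force: [-0.7, -0.6, 0.6]
width: 0.0009
grip_force: 0.0
```

Run:
```python
from h import *
from bench import readout,cams
import cv2
s=readout.read_state();print(s['ft_force'],s['torque'])
t=cams.camera("wrist")["img"][160:360,180:480,::-1];sc=cams.camera("scene")["img"][150:270,100:280,::-1]
cv2.imwrite("pics/w2.png",np.hstack([cv2.convertScaleAbs(cv2.resize(t,(450,300)),alpha=1.6),cv2.convertScaleAbs(cv2.resize(sc,(450,300)),alpha=1.6)])[:, :].astype(np.uint8)[:, :800])
```

```text
[-0.7057 -0.5807  0.6089] [ 0.2768  0.565  -0.0008]
```

View pics/w2.png

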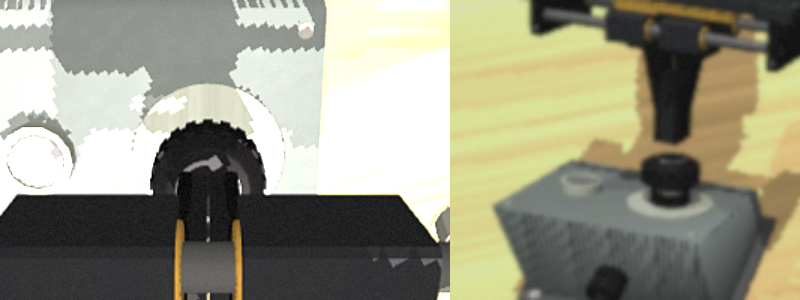

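The fingers stand over the crown centre, at (205,168) in the left tile, and the scene tile shows a small gap of about 10 mm. I'll keep stepping in.

Emit:
step_arm:
  deltas:
    - [[0,0,0,0,0,0.001,0],[0,0,0,0,0,0.002,0],[0,0,0,0,0,0.003,0],[0,0,0,0,0,0.003,0]]

```text
time: 6.18
ee_pos: [0.464, -0.2467, 0.1108]
eef_rot: [0.24, 0.936, -0.064, 0.25]
ft_force: [-0.8, 1.0, -0.3]
width: 0.0005
grip_force: 0.0
```

Run:
```python
from h import *
from bench import readout,cams,r
import cv2
s=readout.read_state();print(s['ft_force'],s['ee_pos'],r.nose_length)
np.savez("w3.npz",p=s['ee_pos'],q=s['eef_rot'])
t=cams.camera("wrist")["img"][:,:,::-1]; cv2.imwrite("pics/w3full.png",t)
sc=cams.camera("scene")["img"][190:250,140:240,::-1]
cv2.imwrite("pics/w3.png",np.hstack([cv2.convertScaleAbs(cv2.resize(t[210:310,270:370],(400,400),interpolation=2),alpha=2.5),cv2.convertScaleAbs(cv2.resize(sc,(400,240),interpolation=2),alpha=1.6,beta=0).repeat(1,0) if 0 else cv2.copyMakeBorder(cv2.convertScaleAbs(cv2.resize(sc,(400,240),interpolation=2),alpha=2),0,160,0,0,0)]))
```

```text
[-0.7807  0.9993 -0.3262] [ 0.464  -0.2467  0.1108] 0.022
```

View pics/w3.png

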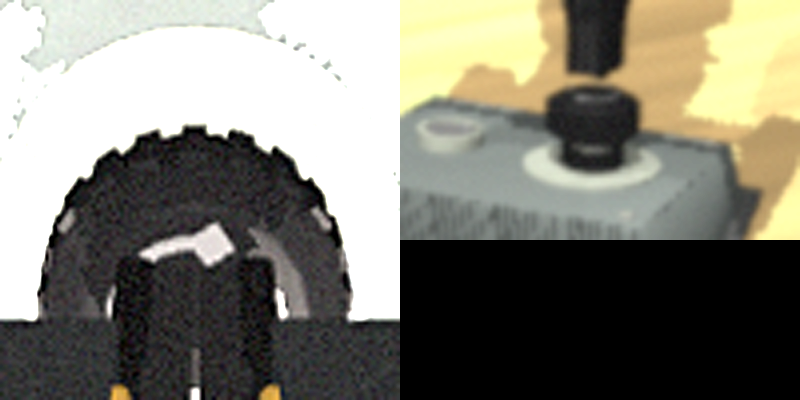

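The crown's rim spans u 280–357, so it is centred at (319,279) under the fingers. The scene tile still shows a gap of about 4 mm.

Emit:
step_arm:
  deltas:
    - [[0,0,0,0,0,0.001,0],[0,0,0,0,0,0.002,0],[0,0,0,0,0,0.003,0],[0,0,0,0,0,0.003,0]]

```text
time: 6.78
ee_pos: [0.4654, -0.2474, 0.1082]
eef_rot: [0.24, 0.936, -0.064, 0.25]
ft_force: [0.1, 0.7, 0.5]
width: 0.0001
grip_force: 0.0
```

Emit:
step_arm:
  deltas:
    - [[0,0,0,0,0,0.001,0],[0,0,0,0,0,0.002,0],[0,0,0,0,0,0.003,0],[0,0,0,0,0,0.003,0]]

```text
time: 7.28
ee_pos: [0.4666, -0.2481, 0.1056]
eef_rot: [0.241, 0.936, -0.064, 0.25]
ft_force: [0.5, 0.7, 1.1]
width: 0.0005
grip_force: 0.0
```

Emit:
step_arm:
  deltas:
    - [[0,0,0,0,0,0.001,0],[0,0,0,0,0,0.002,0],[0,0,0,0,0,0.003,0],[0,0,0,0,0,0.003,0]]

```text
time: 7.78
ee_pos: [0.468, -0.2489, 0.1031]
eef_rot: [0.241, 0.936, -0.064, 0.25]
ft_force: [-1.6, 0.9, 1.0]
width: 0.0004
grip_force: 0.9
```

Run:
```python
from h import *
from bench import readout,cams,r
import cv2
s=readout.read_state();print(s['ft_force'],s['joint_torque'])
sc=cams.camera("scene")["img"][150:250,120:280,::-1];w=cams.camera("wrist")["img"][200:300,240:400,::-1]
cv2.imwrite("pics/w4.png",cv2.convertScaleAbs(cv2.resize(np.hstack([w,sc]),(800,250),interpolation=2),alpha=1.8))
```

```text
[-1.6408  0.9183  1.0102] [ -0.0052 -20.8816  -2.029  -34.4773   0.4742  -2.5402   0.0334]
```

View pics/w4.png

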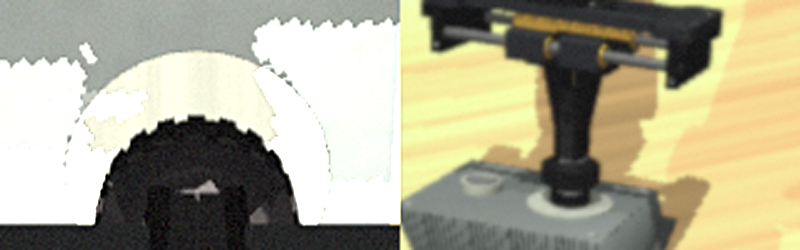

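The wrist tile shows the fingers on the crown, and the scene tile shows the fingertips just touching the head. Contact is starting.

Emit:
step_arm:
  deltas:
    - [[0,0,0,0,0,0.001,0],[0,0,0,0,0,0.002,0],[0,0,0,0,0,0.002,0]]

```text
time: 8.25
ee_pos: [0.4689, -0.2494, 0.1014]
eef_rot: [0.241, 0.936, -0.064, 0.25]
ft_force: [-2.8, 1.1, 4.1]
width: 0.0007
grip_force: 2.5
```

Emit:
step_arm:
  deltas:
    - [[0,0,0,0,0,0.001,0],[0,0,0,0,0,0.002,0],[0,0,0,0,0,0.003,0],[0,0,0,0,0,0.003,0]]

```text
time: 8.75
ee_pos: [0.4702, -0.2501, 0.0986]
eef_rot: [0.241, 0.936, -0.064, 0.25]
ft_force: [0.5, 0.0, -1.2]
width: 0.0007
grip_force: 0.0
```

Emit:
step_arm:
  deltas:
    - [[0,0,0,0,0,0.001,0],[0,0,0,0,0,0.002,0],[0,0,0,0,0,0.002,0]]

```text
time: 9.12
ee_pos: [0.4711, -0.2505, 0.097]
eef_rot: [0.241, 0.936, -0.064, 0.25]
ft_force: [-4.3, 2.0, 4.0]
width: 0.0005
grip_force: 2.7
```

Emit:
step_arm:
  deltas:
    - [[0,0,0,0,0,0.0005,0],[0,0,0,0,0,0.001,0],[0,0,0,0,0,0.001,0]]

```text
time: 9.5
ee_pos: [0.4715, -0.2508, 0.0961]
eef_rot: [0.241, 0.936, -0.064, 0.25]
ft_force: [-3.6, 1.8, 3.8]
width: 0.0002
grip_force: 2.8
```

Emit:
step_arm:
  deltas:
    - [[0,0,0,0,0,0.0005,0],[0,0,0,0,0,0.001,0],[0,0,0,0,0,0.001,0]]

```text
time: 9.88
ee_pos: [0.472, -0.251, 0.0953]
eef_rot: [0.24, 0.936, -0.064, 0.25]
ft_force: [-3.8, 1.8, 3.4]
width: 0.0002
grip_force: 3.0
```

Emit:
step_arm:
  deltas:
    - [[0,0,0,0,0,0.0005,0],[0,0,0,0,0,0.001,0],[0,0,0,0,0,0.001,0]]

```text
time: 10.25
ee_pos: [0.4724, -0.2512, 0.0949]
eef_rot: [0.241, 0.936, -0.063, 0.25]
ft_force: [-14.4, 6.2, 17.0]
width: 0.0003
grip_force: 11.6
```

Emit:
step_arm:
  deltas:
    - [[0,0,0,0,0,-0.003,0],[0,0,0,0,0,-0.02,0],[0,0,0,0,0,-0.06,0],[0,0,0,0,0,-0.12,0],[0,0,0,0,0,-0.12,0]]

```text
time: 10.88
ee_pos: [0.4211, -0.2226, 0.2037]
eef_rot: [0.241, 0.934, -0.063, 0.255]
ft_force: [1.7, -0.1, -0.4]
width: 0.0007
grip_force: 0.0
```

Run:
```python
from h import *
from bench import readout,cams
import cv2
s=readout.read_state();print(s['ee_pos'],s['joint_positions'],s['ft_force'])
np.savez("w5.npz",p=s['ee_pos'],q=s['eef_rot'])
cv2.imwrite("pics/w5.png",cams.camera("wrist")["img"][:,:,::-1])
y=np.radians(91.2); b=np.array([np.cos(y),np.sin(y),0]) # saw +x
pin=np.array([.5505,.0595,0])
for sgn in (1,-1):
    q=quat([0,0,-1],sgn*b); print(sgn,delta(pin+b*.028+[0,0,.25],q), delta(pin+b*.028+[0,0,.118],q))
```

```text
[ 0.4211 -0.2226  0.2037] [-0.0788 -0.4463  0.3207  2.3137  0.3798  0.7634  1.1045] [ 1.7012 -0.0559 -0.3812]
1 [ 0.2796  0.4758  1.0211  0.0072  0.3341 -0.0593] [0.2796 0.4758 1.0211 0.0736 0.3336 0.0548]
-1 [-0.5478  0.322  -2.0381  0.0072  0.3341 -0.0593] [-0.5478  0.322  -2.0381  0.0736  0.3336  0.0548]
```

Emit:
step_arm:
  deltas:
    - [[0,0.0,0,0,0.04,-0.03,0],[0.03,0.1,0.1,0,0.1,-0.059,0],[0.08,0.18,0.28,0.005,0.16,-0.059,0],[0.14,0.26,0.46,0.007,0.22,-0.059,0],[0.19,0.34,0.64,0.007,0.28,-0.059,0],[0.24,0.42,0.82,0.007,0.334,-0.059,0],[0.28,0.476,1.021,0.007,0.334,-0.059,0],[0.28,0.476,1.021,0.007,0.334,-0.059,0],[0.28,0.476,1.021,0.007,0.334,-0.059,0]]

```text
time: 12.05
ee_pos: [0.55, 0.0862, 0.2442]
eef_rot: [0.7, 0.714, -0.003, -0.003]
ft_force: [0.1, 0.2, 0.1]
width: -0.0
grip_force: 0.0
```

Run:
```python
from h import *
from bench import readout,cams
import cv2
s=readout.read_state();print(s['ee_pos'],s['joint_positions'],R.from_quat(s['eef_rot']).as_matrix())
np.savez("w6.npz",p=s['ee_pos'],q=s['eef_rot'])
w=cams.camera("wrist")["img"][:,:,::-1];sc=cams.camera("scene")["img"][:,:,::-1]
cv2.imwrite("pics/w6.png",w);cv2.imwrite("pics/s6.png",sc)
cv2.imwrite("pics/c6.png",cv2.convertScaleAbs(np.hstack([cv2.resize(w,(400,300),interpolation=3),cv2.resize(sc[60:285,260:560],(400,300))]),alpha=1.5))
```

```text
[0.55   0.0862 0.2442] [-0.1369  0.1815 -0.1137  1.5984  0.0191  1.372  -0.2333] [[-0.0194  0.9998 -0.0093]
 [ 0.9998  0.0194 -0.0006]
 [-0.0004 -0.0093 -1.    ]]
```

View pics/c6.png

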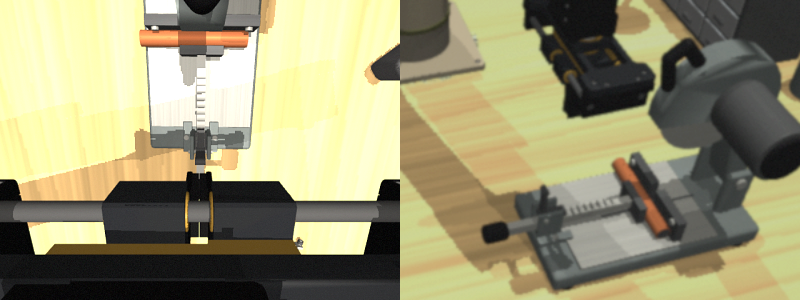

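The wrist tile shows the bar and pawl on the tool's centre line (u≈320 full scale). The scene tile shows the gripper above, clear of the saw head. Next I lower it behind the lever.

Emit:
step_arm:
  deltas:
    - [[0,0,0,-0.003,0,0.04,0],[0,0,0,-0.003,0,0.08,0],[0,0,0,-0.003,0.001,0.11,0],[0,0,0,-0.003,0.001,0.126,0],[0,0,0,-0.003,0.001,0.126,0]]

```text
time: 12.78
ee_pos: [0.5494, 0.0844, 0.1199]
eef_rot: [0.699, 0.715, -0.003, -0.003]
ft_force: [0.5, -0.9, 0.2]
width: 0.0005
grip_force: 0.0
```

Run:
```python
from h import *
from bench import readout,cams
import cv2
s=readout.read_state();print(s['ee_pos'],s['ft_force'])
w=cams.camera("wrist")["img"][:,:,::-1];sc=cams.camera("scene")["img"][:,:,::-1]
cv2.imwrite("pics/c7.png",cv2.convertScaleAbs(np.hstack([cv2.resize(w[140:380,160:480],(400,300),interpolation=3),cv2.resize(sc[130:280,320:520],(400,300),interpolation=2)]),alpha=1.5))
```

```text
[0.5494 0.0844 0.1199] [ 0.4541 -0.8522  0.1793]
```

View pics/c7.png

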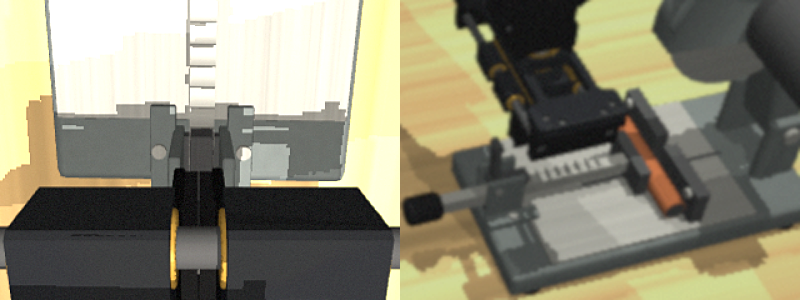

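The scene tile shows the lever at (495,155), just in front of the gripper, which stands behind it over the bar. I push forward.

Emit:
step_arm:
  deltas:
    - [[0,0,0,-0.005,0,0,0],[0,0,0,-0.01,0,0,0],[0,0,0,-0.015,0,0,0],[0,0,0,-0.02,0,0,0],[0,0,0,-0.02,0,0,0]]

```text
time: 13.5
ee_pos: [0.5504, 0.0636, 0.1205]
eef_rot: [0.7, 0.714, -0.002, -0.002]
ft_force: [-0.4, 0.0, -0.0]
width: 0.0006
grip_force: 0.0
```

Emit:
step_arm:
  deltas:
    - [[0,0,0,-0.005,0,0.002,0],[0,0,0,-0.01,0,0.004,0],[0,0,0,-0.015,0,0.006,0],[0,0,0,-0.02,0,0.01,0],[0,0,0,-0.025,0,0.012,0],[0,0,0,-0.03,0,0.012,0],[0,0,0,-0.03,0,0.012,0]]

```text
time: 14.38
ee_pos: [0.551, 0.0337, 0.1086]
eef_rot: [0.7, 0.714, -0.002, -0.002]
ft_force: [0.0, 0.2, 0.1]
width: 0.0006
grip_force: 0.0
```

Run:
```python
from h import *
from bench import readout,cams
import cv2
s=readout.read_state();print(s['ee_pos'],s['ft_force'])
w=cams.camera("wrist")["img"][:,:,::-1];sc=cams.camera("scene")["img"][:,:,::-1];t=cams.camera("top")["img"][:,:,::-1]
cv2.imwrite("pics/c8.png",cv2.convertScaleAbs(np.hstack([cv2.resize(w[140:380,160:480],(400,300),interpolation=3),cv2.resize(sc[130:280,320:520],(400,300),interpolation=2)]),alpha=1.5))
```

```text
[0.551  0.0337 0.1086] [0.0414 0.2163 0.0784]
```

Emit:
step_arm:
  deltas:
    - [[0,0,0,-0.005,0,-0.02,0],[0,0,0,-0.02,0,-0.06,0],[0,0,0,-0.048,0,-0.1,30],[0,0,0,-0.048,0,-0.12,69],[0,0,0,-0.048,0,-0.12,69]]

```text
time: 15.15
ee_pos: [0.5535, -0.0136, 0.2301]
eef_rot: [0.7, 0.714, -0.001, -0.001]
ft_force: [0.5, 0.1, -1.0]
width: 0.0225
grip_force: 0.0
```

Run:
```python
from h import *
from bench import readout,cams
import cv2
s=readout.read_state();print(s['ee_pos'],s['width'])
np.savez("w9.npz",p=s['ee_pos'],q=s['eef_rot'])
w=cams.camera("wrist")["img"][:,:,::-1];sc=cams.camera("scene")["img"][:,:,::-1]
cv2.imwrite("pics/w9.png",w);cv2.imwrite("pics/s9.png",sc)
a=cv2.imread("pics/scene0.png")
print(a[196:216,360:376].max(2)); print(sc[196:216,360:376].max(2))
```

```text
[ 0.5535 -0.0136  0.2301] 0.0225127908599486
[[133 132 132 133 132 132 131 131 131 131 132 131 131 131 131 129]
 [132 132 131 132 131 130 126 123 124 128 129 129 128 129 127 126]
 [132 130 131 130 128 121 108 100 100 115 125 126 126 126 124 117]
 [130 129 128 127 120 100  78  71  75  96 116 118 121 122 119 115]
 [127 128 127 124 109  79  58  56  60  76 103 113 116 117 117 116]
 [123 121 121 116 100  68  49  52  56  65  87 104 113 116 117 116]
 [107 102  97  91  82  58  45  48  54  58  67  86 108 115 116 115]
 [ 87  85  84  82  77  57  39  43  49  50  54  75 102 113 114 115]
 [ 83  82  82  82  76  55  36  37  39  36  39  61  93 109 114 116]
 [ 83  82  82  81  78  55  32  29  32  29  32  58  92 109 115 116]
 [ 82  82  83  82  77  55  31  26  28  30  44  76 103 113 113 111]
 [ 83  82  83  83  77  52  29  26  26  30  54  90 107 110 108  99]
 [ 82  84  82  82  76  49  28  25  27  33  55  84  97  96  93  88]
 [ 84  83  82  81  70  46  27  24  27  34  55  78  86  85  82  78]
 [ 83  81  79  80  68  45  28  25  30  35  52  71  75  70  62  57]
 [ 85  85  81  78  66  43  24  24  27  32  43  52 
[... 926 characters left out ...]
  75  66  63  61  63  66  73]
 [ 90  90  88  90  89  88  84  77  67  54  52  55  57  60  61  65]
 [ 90  89  89  91  91  91  87  71  53  40  44  54  54  55  57  60]
 [ 90  90  89  91  91  90  87  69  48  33  38  49  50  48  51  52]
 [ 88  89  88  89  90  88  80  60  39  28  31  38  40  43  51  55]
 [ 86  84  82  85  86  85  75  54  34  28  29  32  33  39  49  50]
 [ 85  86  83  82  81  78  67  45  31  29  31  31  33  39  46  45]
 [ 78  81  80  77  72  62  49  34  27  29  30  31  35  41  44  45]
 [ 62  63  59  57  55  47  37  30  27  30  31  32  35  41  45  45]
 [ 49  49  48  48  46  40  33  29  28  30  33  33  37  43  44  45]
 [ 43  45  45  46  47  41  34  29  27  31  32  35  40  42  44  45]]
```

Run:
```python
from h import *
import cv2
im=cv2.imread("pics/w9.png");g=im.max(2)
m=((g<45)*255).astype(np.uint8);m[:150]=0;m[262:]=0;m[:,:270]=0;m[:,370:]=0
for c in cv2.findContours(cv2.morphologyEx(m,cv2.MORPH_OPEN,np.ones((5,5))),0,1)[0]:
    x,y,w,h=cv2.boundingRect(c)
    if w*h>60: print(x,y,w,h)
def pl(u,v,z):
    o,d=wray("w9.npz",u,v);return o+d*(z-o[2])/d[2]
for v in (170,190,210,230,250): print(v,pl(318,v,.073))
print(g[160:262:6,290:350:4])
```

```text
302 191 30 37
170 [0.5514 0.0292 0.073 ]
190 [0.5518 0.0119 0.073 ]
210 [ 0.5521 -0.0059  0.073 ]
230 [ 0.5525 -0.0243  0.073 ]
250 [ 0.5529 -0.0432  0.073 ]
[[213 212 205 196 118  83 103 102  99 178 212 210 213 211 212]
 [214 212 207 194 117  86  99 105  99 233 212 214 211 211 213]
 [212 211 207 195 118  84 100 104 102 232 212 210 213 212 210]
 [212 211 205 196 117  89 102 107 101 229 210 211 214 212 212]
 [211 214 205 198 117  80  79  79  77 232 211 213 212 212 211]
 [212 212 205 206   8  63  61  65  65   2 237 211 211 210 213]
 [210 212 204  18  20  23  25  32  26  24  17 216 212 212 212]
 [212 212 203  22  20  23  30  35  25  18  16 217 214 212 211]
 [212 211 213  24  18  24  30  35  26  23  10 151 222 212 213]
 [171 165 151  29  17  23  32   7  19  16   4 179 183 184 173]
 [169 163 153  27   8  14  21  11  12   9   6 178 182 222 185]
 [170 165 151 147  54   5  14  17  12   0 186 178 184 185 172]
 [171 165 150 147 145 148 169 175 184 180 178 179 187 213 211]
 [170 165 155 148 142 147 169 176 181 182 177 178 186 214 213]
 [172 163 154 149 146 149 173 175 181 180 178 183 209 213 213]
 [171 167 151 147 144 148 171 175 184 179 178 179 225 215 212]
 [172 166 154 147 145 151 173 175 183 182 175 181 223 214 210]]
```

Emit:
step_arm:
  deltas:
    - [[0,0,0,0,-0.002,0.05,69],[0,0,0,0,-0.002,0.1,69],[0,0,0,0.001,-0.002,0.14,69],[0,0,0,0.001,-0.002,0.165,69],[0,0,0,0.001,-0.002,0.178,69],[0,0,0,0.001,-0.002,0.178,69]]
  squeeze: 25

```text
time: 16.0
ee_pos: [0.5488, -0.0126, 0.0496]
eef_rot: [0.7, 0.714, -0.003, -0.003]
ft_force: [0.8, -0.0, -0.4]
width: 0.0599
grip_force: 0.0
```

Emit:
step_arm:
  deltas:
    - [[0,0,0,0,0.002,0,20],[0,0,0,0,0.002,0,20],[0,0,0,0,0.002,0,20],[0,0,0,0,0.002,0,20],[0,0,0,0,0.002,0,20]]
  squeeze: 25

```text
time: 16.62
ee_pos: [0.5515, -0.0128, 0.0508]
eef_rot: [0.7, 0.714, -0.002, -0.002]
ft_force: [-2.0, 0.2, 3.0]
width: 0.0272
grip_force: 25.0
```

Emit:
step_arm:
  deltas:
    - [[0,0,0,-0.01,0.001,0,20],[0,0,0,-0.02,0.001,0,20],[0,0,0,-0.03,0.001,0,20],[0,0,0,-0.04,0.001,0,20],[0,0,0,-0.05,0.001,0,20],[0,0,0,-0.06,0.001,0,20],[0,0,0,-0.068,0.001,0,20],[0,0,0,-0.073,0.001,0,20],[0,0,0,-0.077,0.001,0,20],[0,0,0,-0.077,0.001,0,20],[0,0,0,-0.077,0.001,0,20]]

```text
time: 18.0
ee_pos: [0.5524, -0.0879, 0.0506]
eef_rot: [0.699, 0.715, -0.003, -0.005]
ft_force: [-11.3, 5.7, 12.1]
width: 0.0272
grip_force: 25.0
```

Emit:
step_arm:
  deltas:
    - [[0,0,0,-0.075,0,0,69],[0,0,0,-0.075,0,0,69],[0,0,0,-0.075,0,0,69],[0,0,0,-0.075,0,-0.05,69],[0,0,0,-0.075,0,-0.11,69],[0,0,0,-0.075,0,-0.16,69],[0,0,0,-0.075,0,-0.16,69]]

```text
time: 18.88
ee_pos: [0.5591, -0.1634, 0.215]
eef_rot: [0.699, 0.715, 0.0, 0.001]
ft_force: [0.7, 0.3, -0.5]
width: 0.0598
grip_force: 0.0
```

I mistakenly repeated the offset, so the hand slid 75 mm further along while opening. I'm checking that nothing was disturbed.

Run:
```python
from h import *
from bench import readout,cams
import cv2
s=readout.read_state();print(s['ee_pos'],s['joint_positions'])
t=cams.camera("top")["img"][:,:,::-1];sc=cams.camera("scene")["img"][:,:,::-1]
cv2.imwrite("pics/t10.png",t);cv2.imwrite("pics/s10.png",sc)
for n,a,b in (("scene",cv2.imread("pics/scene0.png"),sc),):
    for nm,lo,hi in (("green",(50,150,60),(75,255,255)),("orange",(5,150,60),(14,255,255))):
        for im in (a,b):
            m=cv2.inRange(cv2.cvtColor(im,cv2.COLOR_BGR2HSV),lo,hi);k,l,st,ce=cv2.connectedComponentsWithStats(m)
            print(nm,[(ce[i].round(1).tolist(),int(st[i,4])) for i in range(1,k) if st[i,4]>80])
a=cv2.imread("pics/scene0.png")
d=cv2.absdiff(a,sc)
for nm,(x,y,w,h) in {"fittings":(150,325,145,55),"station":(115,205,120,80)}.items(): print(nm,d[y:y+h,x:x+w].max(2).mean(),a[y:y+h,x:x+w].mean(),sc[y:y+h,x:x+w].mean())
o=cv2.resize(sc[150:400,110:510],(800,500),interpolation=2);cv2.imwrite("pics/c10.png",cv2.convertScaleAbs(o,alpha=1.5))
```

```text
[ 0.5591 -0.1634  0.215 ] [ 0.1849  0.2389  0.0245  1.5912 -0.0055  1.3101  0.2328]
green [([321.1, 330.2], 441)]
green [([321.2, 330.5], 451)]
orange [([440.7, 206.6], 419), ([172.4, 356.0], 635)]
orange [([439.9, 206.8], 564), ([171.2, 350.1], 325), ([174.3, 362.0], 308)]
fittings 10.692915360501567 101.3212539184953 109.46014629049112
station 14.160104166666667 74.78871527777778 71.42371527777777
```

View pics/c10.png

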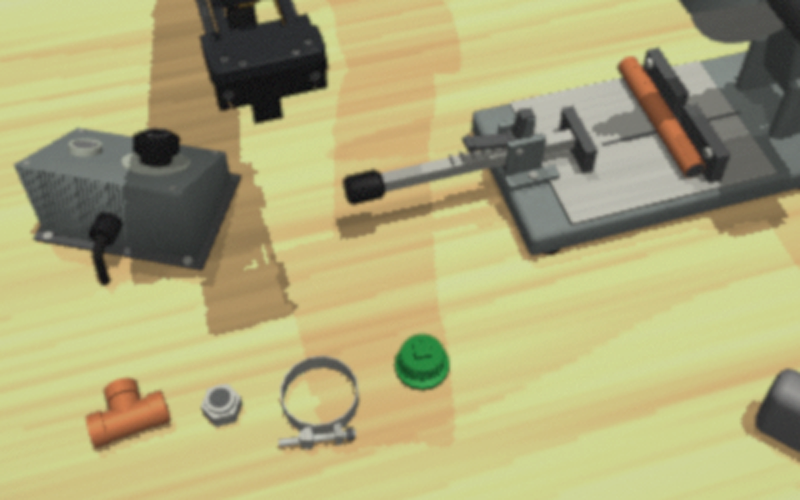

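The last view shows the bar fully out with its knob at (363,187), the pawl lying forward, the tube on the bed, the fittings unmoved and the mushroom latched low. Next is the twist.

Run:
```python
from h import *
q=stop_rot(); z=q.as_matrix()[:,2]; E=np.array([.4724,-.2512,.0949])
print(delta(E-z*.09,q)); print(delta(E+z*.0135,q,E-z*.09,q))
```

```text
[-0.2773 -0.4785 -1.0163 -0.0634 -0.1251  0.0383]
[ 0.      0.      0.     -0.     -0.      0.1035]
```

Emit:
step_arm:
  deltas:
    - [[-0.05,-0.08,-0.17,-0.01,-0.03,-0.02,69],[-0.09,-0.16,-0.34,-0.03,-0.06,-0.02,69],[-0.14,-0.24,-0.51,-0.05,-0.09,-0.01,69],[-0.19,-0.32,-0.68,-0.063,-0.125,0.01,69],[-0.23,-0.4,-0.85,-0.063,-0.125,0.03,69],[-0.277,-0.478,-1.016,-0.063,-0.125,0.038,69],[-0.277,-0.478,-1.016,-0.063,-0.125,0.038,69],[-0.277,-0.478,-1.016,-0.063,-0.125,0.038,69],[-0.277,-0.478,-1.016,-0.063,-0.125,0.038,69]]

```text
time: 20.1
ee_pos: [0.4335, -0.2302, 0.1738]
eef_rot: [0.244, 0.935, -0.065, 0.25]
ft_force: [0.6, 0.7, -0.2]
width: 0.0603
grip_force: 0.0
```

Run:
```python
from h import *
from bench import readout
import cv2
q=stop_rot(); z=q.as_matrix()[:,2]; E=np.array([.4724,-.2512,.0949])
print(delta(E+z*.0135,q),readout.read_state()['joint_positions'])
```

```text
[-0.0017 -0.0012 -0.0034  0.0011  0.0007  0.1039] [ 0.2065 -0.3136  0.106   2.3123  0.2176  0.6372  1.2349]
```

Emit:
step_arm:
  deltas:
    - [[0,0,0,0.001,0,0.04,69],[0,0,0,0.001,0,0.07,69],[0,0,0,0.001,0,0.085,69],[0,0,0,0.001,0,0.095,69],[0,0,0,0.001,0,0.1,69],[0,0,0,0.001,0,0.103,69],[0,0,0,0.001,0,0.103,69]]

```text
time: 20.98
ee_pos: [0.477, -0.255, 0.0838]
eef_rot: [0.243, 0.935, -0.065, 0.25]
ft_force: [0.1, -0.1, -0.1]
width: 0.0604
grip_force: 0.0
```

Clear of everything; close on the head.

Emit:
step_arm:
  deltas:
    - [[0,0,0,0,0,0,35],[0,0,0,0,0,0,35],[0,0,0,0,0,0,35],[0,0,0,0,0,0,35],[0,0,0,0,0,0,35]]
  squeeze: 20

```text
time: 21.6
ee_pos: [0.4773, -0.2543, 0.0837]
eef_rot: [0.242, 0.935, -0.065, 0.25]
ft_force: [0.7, 5.2, 1.5]
width: 0.0387
grip_force: 20.0
```

Emit:
step_arm:
  deltas:
    - [[0,0,0.12,0,0,0,35],[0,0,0.25,0,0,0,35],[0,0,0.38,0,0,0,35],[0,0,0.5,0,0,0,35],[0,0,0.62,0,0,0,35],[0,0,0.74,0,0,0,35],[0,0,0.78,0,0,0,35],[0,0,0.78,0,0,0,35]]

```text
time: 22.6
ee_pos: [0.4781, -0.2535, 0.0841]
eef_rot: [0.579, 0.773, 0.036, 0.257]
ft_force: [1.3, 9.6, 3.6]
width: 0.0387
grip_force: 20.0
```

Emit:
step_arm:
  deltas:
    - [[0,0,0,0,0,0,72],[0,0,0,0,0,0,72],[0,0,0,0,0,0,72],[0,0,0,0,0,0,72],[0,0,0,0,0,-0.01,72],[0,0,0,0,0,-0.03,72],[0,0,0,0,0,-0.07,72],[0,0,0,0,0,-0.1,72],[0,0,0,0,0,-0.1,72]]

```text
time: 23.72
ee_pos: [0.4338, -0.2307, 0.173]
eef_rot: [0.58, 0.772, 0.036, 0.258]
ft_force: [-0.5, -0.1, -0.3]
width: 0.0626
grip_force: 0.0
```

Run:
```python
from h import *
from bench import readout,cams
import cv2
s=readout.read_state();print(s['ee_pos'],s['ft_force'],s['width'],s['joint_positions'])
sc=cams.camera("scene")["img"][:,:,::-1];cv2.imwrite("pics/s11.png",sc)
# topmost dark pixel of the head columns, initial/latched/now
for f in ("scene0","s10","s11"):
    g=cv2.imread(f"pics/{f}.png").max(2); print(f, g[205:235,188].tolist())
```

```text
[ 0.4338 -0.2307  0.173 ] [-0.5104 -0.1022 -0.2722] 0.06255142812924648 [ 0.2355 -0.3115  0.0826  2.3157  0.2035  0.6256  0.4691]
scene0 [131, 130, 128, 128, 125, 109, 69, 32, 26, 38, 31, 26, 26, 23, 18, 17, 15, 15, 16, 16, 18, 32, 48, 32, 18, 18, 16, 29, 64, 96]
s10 [113, 112, 110, 109, 111, 111, 111, 108, 94, 61, 28, 21, 28, 30, 23, 18, 18, 18, 17, 15, 16, 16, 16, 18, 16, 13, 13, 23, 44, 67]
s11 [111, 108, 107, 105, 105, 94, 61, 30, 27, 37, 33, 25, 23, 24, 21, 16, 18, 18, 19, 16, 19, 36, 50, 35, 21, 17, 19, 33, 68, 102]
```

The head is back at its original height: its top edge is at row 211, against 214 when latched.

```bash
python3 -c "
from bench import r
print(r.close_job())"
```

```text
the job is handed in; nothing more can be done
None
```

I handed in the job at about 24 s. The images show the stop was latched and is now back out, the pawl lies over to the front, the vise bar is fully back, and the tube and fittings are in place; the interface gave no verdict, and I did not measure the mushroom's turn back to rest.

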